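Put the cutlery tray away in its hutch

ROBOT

A 6-joint arm with a two-finger parallel gripper is mounted at the origin on the work surface. World frame = base frame: x ahead of the robot, y to its left, z up, the work surface at z = 0. Lengths are in m, angles in rad, forces in N, time in s.
With the tool pointing down it reaches from about 0.225 to 0.875 m from the base axis. Payload 3.4 kg.
Tool frame: the origin (TCP) lies at the very end of the fingers, on their centre line; the grasp point (between the pads) lies 19 mm behind it (grip_depth is the distance from the TCP to the grasp point, in m); x points along the fingers, z is the direction in which the jaws open and shut, and the axes are right-handed (so a half turn about x gives the same grasp; the last joint's range is limited). The gripper opens to 85 mm and grips with 20 to 120 N. Pads are 22 mm wide; open, the fingers measure 114 mm over their backs; the gripper's body (76 mm by 85 mm) begins 54 mm behind the grasp point. The pads swing forward as they close: fully open they stand 13 mm farther back than shut.
Start: joints at [1.201, 0.276, 1.505, -0, 1.361, -0.121], TCP at [0.142, 0.557, 0.231] pointing down, gripper open.
Joint ranges: [-2.89, 2.89], [-0.75, 2.08], [0.22, 2.7], [-1.18, 4.32], [0.11, 2.71], [-2.7, 2.7]. Speed limits (rad/s): [2.57, 2.57, 3.14, 3.14, 3.14, 3.14].

INTERFACE

Orientations are given as a unit quaternion [w, x, y, z].
In Python, from rig import get_state, get_image, sign_off, grip_depth gives the robot as it stands. The module is installed in compiled form; this text tells all that it offers.
- The arm moves only by the tool arm_command, never from a script. Its argument "series" is a list of rows, each an object with "dp": the shift along the tool's x, y, z scaled (see below), a list of three; "angular": the turn, a rotation vector about the tool's x, y, z scaled (see below), a list of three; "gripper": the finger opening in mm, from 0 to 85.4. A call has exactly 8 rows; each row shifts and turns the pose as measured when the row begins, along the tool's axes as they then stand; what a row does not reach is not made up. The controller multiplies each number of a shift by 0.12 m and each number of a turn by 90 degrees. A row lasts 1/8 s, in which the tool goes at most 62.5 mm and 10.7 degrees, less where a joint would pass 70% of its speed; a pose out of reach is approached as far as the arm can. A call with a number of a shift or a turn outside -1 to 1 is refused whole. A call with a gripper value outside its range is refused whole. The fingers move at their own pace and stop on an object; "grip_force" is the grip in N (left out, the last holds). Time passes only in rows, so rows that do not move let the fingers close, or fill a call up. It gives the time, the measured TCP pose, the force and the opening at its end, in the units of the state.
- get_state(): the state, without advancing time (a new reading comes with each control period).
- get_image(name): name is "side" or "top"; returns a dict with "image" (400x640x3 uint8, blue, green, red), "depth" (400x640 float32, m along the optical axis (not along the pixel's ray), 0 where there is no reading), "mtx" (3x3 intrinsics, pixels), "view" (4x4, takes a point from world to camera coordinates). Camera axes: x right, y up, looking along -z (the intrinsics and any distortion apply to the point x, -y, -z); pixel columns grow to the right and rows downward; lengths in m; the calibration is good to about 2 mm. A picture is of the moment at which its call begins.
- sign_off(): hands the job in, once; it reports no verdict.
The state is a dict: "clock": time; "qpos": joint angles; "qd": joint speeds; "effort": joint torques, N m; "position": TCP position; "ee_rot": TCP orientation; "contact_force": force on the tool from outside, world axes, zero at the start; "moment": the same for the moment, N m; "width": finger opening in m.
Only numpy, scipy, OpenCV 4.12 (cv2) and the standard library are available. Lean on these libraries where they do the work, as an engineer would, in place of code of your own. Each camera call takes 0.05 s, during which the arm holds its last target. There are 200 camera calls.

TASK

Put the bistro's cutlery away: first push the wooden cutlery tray fully home into its hutch, until it meets the back, then push the hutch's door fully shut. Do it all by pushing with the fingertips: the tray stays down on the table and is not lifted, and the tableware standing around stays upright where it is. Finish with the hand clear of everything.

Things in the scene. Friction and masses are not known exactly. Their poses are not given: they have to be found in the camera images.
- hutch: low light-wood stall without a floor, fixed to the table, 175 (x) x 170 (y) x 80 mm tall. Origin under its centre at table height; +x to its back, +y to its left seen from its open front, which is the plane x = -87.5 mm. Walls 10 mm: inside 150 mm wide, back wall's inner face at x = +77.5 mm. Its top board (68 to 80 mm high) starts 45 mm behind the front; ahead of that it is open above
- door (a joint): door angle, rad: 0 shut, 1.57 straight out along hutch -x; starts at 1.5 to 1.85, limit 1.95. Hung on the hutch's left (+y) front edge. Panel 168 mm wide, 12 mm thick, 4 to 77 mm above the table; shut, it lies just outside the front plane. Stays where left, moved by under 1 N at its middle, no latch. A brass knob stands 22 mm off its outer face, 156 mm from the hinge, 46 mm up
- door_push (a point): point on the door's outer face (looks to hutch -x when shut, to hutch +y when the door stands straight out), 110 mm from the hinge axis, 45 mm above the table; a good place to push
- door_hinge (a point): point on the door's vertical hinge axis, fixed on the hutch at its x = -87.5 mm, y = +85 mm, 45 mm above the table
- tray: loose dark-wood tray with cutlery fixed in it, 140 (x) x 125 (y) x 50 mm tall, 0.3 to 0.65 kg, sliding on the table. Origin under its centre; axes about along the hutch's. At first its front end stands 50 to 90 mm out of the hutch. Fully home its far end meets the back wall: origin at hutch x = +7.5 mm, front end 25 mm behind the hutch's front plane, clear of the shut door
- tray_front (a point): middle of the outer face of the tray's front end wall, 30 mm above the table
- pepper_mill: pepper mill, dark turned metal, 52 mm across, 120 mm tall; origin under its centre
- tumbler: open green glass tumbler, 72 mm across, 85 mm tall; origin under its centre
- tealight: clear glass tea-light holder, 76 mm across, 60 mm tall; origin under its centre
- cocotte: small black cast-iron cocotte, 108 mm across (146 mm over its two lugs), 55 mm tall; origin under its centre
- oil_bottle: oil bottle, 58 mm across, 200 mm tall; origin under its centre
- salt_jar: small white salt jar, 42 mm across, 45 mm tall, standing on the rear of the hutch's top board; origin under its centre
- spoon: metal spoon about 140 mm long lying flat on the table; origin near its middle, on its underside
Things that resemble listed ones, but are neither listed nor needed, are in the scene too. What is shaped like the tray but purple or red is not meant.

How it is judged:
By the outcome, as a careful person would: the job done as asked, in the order asked, and still so for the second after the job is handed in, with the robot touching nothing.
It also fails if it takes over 51 s, if anything falls off the work surface, if the arm or the gripper's body presses on something with over 40 N, if the wrist force passes 120 N, or if a joint passes its speed limit or range.

## Working session

There is one attempt and no reset: what is moved stays moved. The work goes in short steps, Python scripts to look and compute and a tool call to move; the robot and the scene stay as the last step left them, time stands still between calls to the robot, and variables do not carry over. Pictures are saved under pics/ and viewed, about 8 in all and at most 12, crops included, and the job is handed in when it is done.

Besides the shell and the picture viewer there is one more tool, called after "Emit:" as name([rows], argument=value, ...), one row to a line, values as JSON. arm_command: Moves the arm, as the interface text tells. Its arguments: {"type":"object","properties":{"series":{"type":"array","items":{"type":"object","properties":{"dp":{"type":"array","items":{"type":"number"}},"angular":{"type":"array","items":{"type":"number"}},"gripper":{"type":"number"}}}},"grip_force":{"type":"number"}},"required":["series"]}

```bash
mkdir -p pics
cat > h.py <<'E'
import numpy as np,cv2
from rig import *
def snap(n):
    d=get_image(n); np.savez(f'{n}.npz',**d); return d
def load(n): return dict(np.load(f'{n}.npz'))
def world(d):
    K=d['mtx'];z=d['depth'];h,w=z.shape
    u,v=np.meshgrid(np.arange(w),np.arange(h))
    p=np.stack([(u-K[0,2])/K[0,0]*z,-(v-K[1,2])/K[1,1]*z,-z,np.ones_like(z)],-1)
    return (p@np.linalg.inv(d['view']).T)[...,:3]
E
python3 - <<'E'
from h import *
for n in ('top','side'):
    d=snap(n); cv2.imwrite(f'pics/{n}0.png',d['image']); print(n,d['mtx'].round(1).tolist(),d['view'].round(3).tolist(),d.keys())
print(get_state())
E
```

```text
top [[408.3, 0.0, 320.0], [0.0, 408.3, 197.2], [0.0, 0.0, 1.0]] [[0.012, -1.0, 0.017, 0.036], [0.985, 0.014, 0.173, -0.55], [-0.174, 0.015, 0.985, -1.148], [0.0, 0.0, 0.0, 1.0]] dict_keys(['image', 'depth', 'mtx', 'view'])
side [[382.8, 0.0, 313.6], [0.0, 382.8, 203.3], [0.0, 0.0, 1.0]] [[0.78, -0.626, -0.01, -0.396], [0.372, 0.451, 0.811, -0.299], [-0.503, -0.636, 0.584, -0.706], [0.0, 0.0, 0.0, 1.0]] dict_keys(['image', 'depth', 'mtx', 'view'])
{'clock': 0.1, 'qpos': array([ 1.20101335e+00,  2.76543018e-01,  1.50599194e+00, -1.93671900e-05,
        1.36070445e+00, -1.21049097e-01]), 'qd': array([ 0.00035781, -0.00106165, -0.00252795, -0.00105166,  0.00140591,
       -0.00028468]), 'effort': array([-3.26487100e-05, -4.17703664e+01, -2.46404815e+01, -1.64206449e-04,
        6.03713168e-03, -1.61575082e-05]), 'position': array([0.14142209, 0.5568583 , 0.2305256 ]), 'ee_rot': array([ 0.55766449, -0.43442096,  0.55865636,  0.43381082]), 'contact_force': array([-0.61342151,  0.75072062,  0.68176018]), 'moment': array([-0.00391885, -0.03853902,  0.01370317]), 'width': 0.08556500951477106}
```

View pics/top0.png

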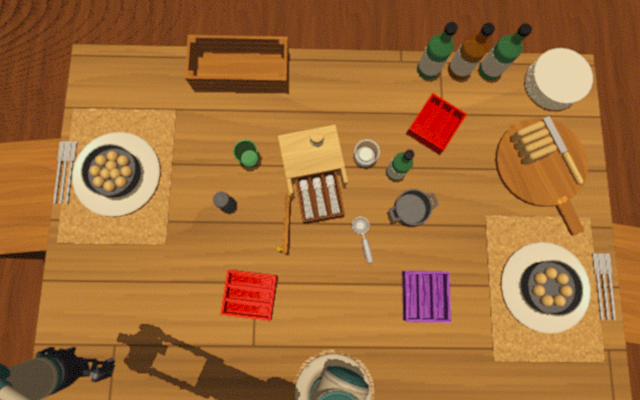

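View pics/side0.png

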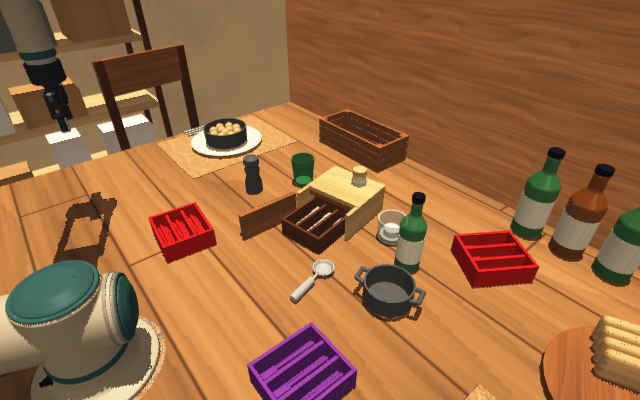

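Top view: the hutch is at about (313,155), opening toward the robot. The tray is at (320,197), the door stands out at (287,220), the spoon is at (363,240), the cocotte at (412,208) and the mill at (225,203). Next I'll measure from the depth.

Run:
```python
from h import *
d=load('top'); P=world(d); im=d['image']
c=im[110:280,190:450]; cv2.imwrite('pics/crop1.png',cv2.resize(c,None,fx=3,fy=3,interpolation=cv2.INTER_CUBIC))
P2=world(load('side'))
def rect(Q,lab):
    r=cv2.minAreaRect((Q[:,:2]*1000).astype(np.float32)); print(lab,len(Q),np.round(r[0],1),np.round(r[1],1),round(r[2],2),'corners',cv2.boxPoints(r).round(0).tolist())
for n,P_ in (('top',P),('side',P2)):
    Q=P_.reshape(-1,3); 
    m=(Q[:,0]>.25)&(Q[:,0]<.8)&(Q[:,1]>-.25)&(Q[:,1]<.35)
    print(n,'table z',np.median(Q[m&(abs(Q[:,2])<.02)][:,2]))
    # component at heights
    for lo,hi in ((.015,.3),(.07,.09),(.04,.058)):
        g=np.zeros((600,600),np.uint8); s=m&(Q[:,2]>lo)&(Q[:,2]<hi)
        ij=((Q[s][:,:2]-[.25,-.25])*1000).astype(int).clip(0,599); g[ij[:,0],ij[:,1]]=255
        g=cv2.morphologyEx(g,cv2.MORPH_CLOSE,np.ones((7,7)))
        k,L,st,ce=cv2.connectedComponentsWithStats(g)
        l=L[ij[:,0],ij[:,1]]
        for i in range(1,k):
            if st[i,4]>250: rect(Q[s][l==i],f'{lo}-{hi} zmax{Q[s][l==i][:,2].max():.3f}')
```

```text
top table z 0.00022759502264002585
0.015-0.3 zmax0.056 489 [ 295.3 -225.3] [48.2 90.2] 89.86 corners [[250.0, -249.0], [340.0, -250.0], [340.0, -201.0], [250.0, -201.0]]
0.015-0.3 zmax0.054 1051 [287.4 238.3] [140.5  87.9] 83.9 corners [[236.0, 173.0], [324.0, 164.0], [339.0, 303.0], [251.0, 313.0]]
0.015-0.3 zmax0.025 125 [399.  -98.1] [73.5 17.6] 15.28 corners [[361.0, -99.0], [366.0, -116.0], [437.0, -97.0], [432.0, -80.0]]
0.015-0.3 zmax0.129 4537 [572.8  64.9] [374.4 200.8] 0.23 corners [[385.0, 165.0], [386.0, -36.0], [760.0, -35.0], [760.0, 166.0]]
0.015-0.3 zmax0.061 301 [ 524. -204.] [ 91.  106.5] 89.89 corners [[471.0, -249.0], [577.0, -250.0], [577.0, -159.0], [471.0, -158.0]]
0.015-0.3 zmax0.122 367 [527.5 315.6] [45.9 49.5] 63.85 corners [[495.0, 306.0], [540.0, 284.0], [560.0, 325.0], [515.0, 347.0]]
0.015-0.3 zmax0.203 579 [ 637.  -184.1] [58.5 50.8] 47.34 corners [[599.0, -188.0], [636.0, -223.0], [676.0, -180.0], [638.0, -145.0]]
0.015-0.3 zmax0.089 404 [674.2 261.5] [68.5 69.6] 1.68 corners [[639.0, 295.0], [641.0, 226.0], [710.0, 228.0], [707.0, 297.0]]
0.015-0.3 z
[... 3944 characters left out ...]
.0], [552.0, 143.0], [385.0, 147.0]]
0.04-0.058 zmax0.056 570 [ 525.  -204.3] [ 90.9 108.3] 89.86 corners [[471.0, -250.0], [579.0, -250.0], [579.0, -159.0], [471.0, -159.0]]
0.04-0.058 zmax0.058 907 [556.3  55.4] [145.2 147.7] 10.83 corners [[471.0, 114.0], [499.0, -31.0], [641.0, -3.0], [614.0, 142.0]]
0.04-0.058 zmax0.058 99 [659.9 245.5] [23.2 61.4] 48.04 corners [[629.0, 257.0], [675.0, 216.0], [690.0, 234.0], [645.0, 275.0]]
0.04-0.058 zmax0.058 148 [701.2 -74.1] [23.2 65.5] 52.52 corners [[668.0, -63.0], [720.0, -103.0], [734.0, -85.0], [682.0, -45.0]]
0.04-0.058 zmax0.051 106 [ 773.3 -235.5] [27.7 51. ] 89.2 corners [[748.0, -249.0], [799.0, -250.0], [799.0, -222.0], [748.0, -221.0]]
```

View pics/crop1.png

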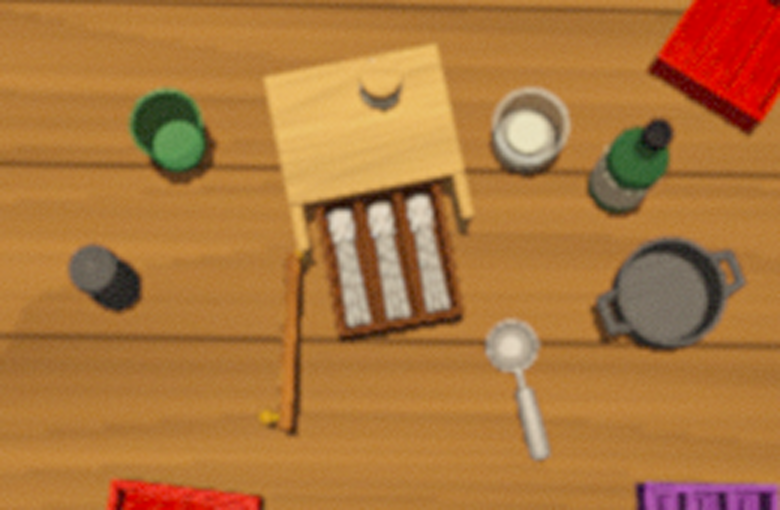

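The crop shows the hutch mouth at about (305,250)–(465,220), the tray's front edge at (340,335)–(460,318), the door panel from (300,250) to (290,430) with its knob on the outer (left) side, and the spoon at (510,345)–(540,455). Measurements agree with the given sizes:
- **Hutch:** (0.658, 0.066), yaw 12.5°, giving 171×177 mm.
- **Door:** 167 mm long, at about 1.77 rad.
- **Tray:** protrudes about 87 mm.

Now I'll plan the approach.

```bash
cat >> h.py <<'E'
from scipy.spatial.transform import Rotation as R
H=np.array([.658,.0656]); YAW=np.radians(12.5)
def h2w(x,y): c,s=np.cos(YAW),np.sin(YAW); return H+np.array([c*x-s*y,s*x+c*y])
def w2h(p): c,s=np.cos(YAW),np.sin(YAW); d=np.array(p[:2])-H; return np.array([c*d[0]+s*d[1],-s*d[0]+c*d[1]])
def plan(pos,jaw_deg=None):
    s=get_state(); q=s['ee_rot']; r=R.from_quat([*q[1:],q[0]]); M=r.as_matrix()
    d=np.array(pos)-s['position']; print('t',round(s['clock'],2),'pos',s['position'].round(4),'hutch',w2h(s['position']).round(4),'jaw',np.degrees(np.arctan2(M[1,2],M[0,2])).round(1),'down',M[:,0].round(3),'F',s['contact_force'].round(1),'w',round(s['width'],4),'q',s['qpos'].round(2))
    print('dp total /.12 (tool axes now):',(M.T@d/.12).round(3),'dist',np.linalg.norm(d).round(3))
    if jaw_deg is not None:
        for a in (jaw_deg,jaw_deg+180):
            z=np.array([np.cos(np.radians(a)),np.sin(np.radians(a)),0]);x=np.array([0,0,-1.]);T=np.stack([x,np.cross(z,x),z],1)
            print('rot/90deg to',a,':',np.degrees((r.inv()*R.from_matrix(T)).as_rotvec()/90).round(3), 'dp in final axes',(T.T@d/.12).round(3))
    return r
E
python3 - <<'E'
from h import *
plan([*h2w(-.215,.003),.23],102.5)
print(h2w(-.215,.003),h2w(-.0875,.085))
E
```

```text
t 0.1 pos [0.1414 0.5569 0.2305] hutch [-0.398   0.5914] jaw 75.7 down [-0.001 -0.002 -1.   ] F [-0.6  0.8  0.7] w 0.0856 q [ 1.2   0.28  1.51 -0.    1.36 -0.12]
dp total /.12 (tool axes now): [ 0.01  -3.569 -3.692] dist 0.616
rot/90deg to 102.5 : [-0.297 -0.001 -0.   ] dp in final axes [ 4.000e-03 -1.525e+00 -4.904e+00]
rot/90deg to 282.5 : [ 1.703e+00 -0.000e+00  1.000e-03] dp in final axes [4.000e-03 1.525e+00 4.904e+00]
[0.44744704 0.02199437] [0.55417673 0.12964669]
```

Emit:
arm_command([
  {"dp":[0,-0.3,-0.3],"angular":[-0.1,0,0],"gripper":60},
  {"dp":[0,-0.3,-0.35],"angular":[-0.1,0,0],"gripper":60},
  {"dp":[0,-0.2,-0.4],"angular":[-0.1,0,0],"gripper":60},
  {"dp":[0,-0.15,-0.45],"angular":[0,0,0],"gripper":60},
  {"dp":[0,-0.15,-0.45],"angular":[0,0,0],"gripper":60},
  {"dp":[0,-0.15,-0.45],"angular":[0,0,0],"gripper":60},
  {"dp":[0,-0.1,-0.45],"angular":[0,0,0],"gripper":60},
  {"dp":[0,-0.1,-0.45],"angular":[0,0,0],"gripper":60},
], grip_force=40)

```text
clock: 1.1
position: [0.372, 0.1703, 0.2281]
ee_rot: [-0.433, 0.558, -0.435, -0.557]
contact_force: [0.6, 0.1, 0.3]
width: 0.0602
```

Run:
```python
from h import *
plan([*h2w(-.215,.003),.23],102.5)
```

```text
t 1.1 pos [0.372  0.1703 0.2281] hutch [-0.2566  0.1641] jaw 104.2 down [-0.001 -0.003 -1.   ] F [0.6 0.1 0.3] w 0.0602 q [ 0.26  0.02  1.82 -0.    1.29 -1.56]
dp total /.12 (tool axes now): [-0.012 -0.307 -1.352] dist 0.166
rot/90deg to 102.5 : [ 0.019 -0.002 -0.001] dp in final axes [-0.016 -0.346 -1.342]
rot/90deg to 282.5 : [-1.981e+00  1.000e-03 -3.000e-03] dp in final axes [-0.016  0.346  1.342]
```

Emit:
arm_command([
  {"dp":[0,-0.1,-0.4],"angular":[0.02,0,0],"gripper":60},
  {"dp":[0,-0.1,-0.4],"angular":[0,0,0],"gripper":60},
  {"dp":[0,-0.1,-0.35],"angular":[0,0,0],"gripper":60},
  {"dp":[0,0,-0.1],"angular":[0,0,0],"gripper":60},
  {"dp":[0.3,0,0],"angular":[0,0,0],"gripper":60},
  {"dp":[0.3,0,0],"angular":[0,0,0],"gripper":60},
  {"dp":[0.3,0,0],"angular":[0,0,0],"gripper":60},
  {"dp":[0,0,0],"angular":[0,0,0],"gripper":60},
])

```text
clock: 2.1
position: [0.4407, 0.0255, 0.117]
ee_rot: [0.444, -0.549, 0.446, 0.55]
contact_force: [-0.4, 0.0, 0.2]
width: 0.0602
```

Run:
```python
from h import *
plan([*h2w(-.215,.003),.022],102.5)
```

```text
t 2.1 pos [0.4407 0.0255 0.117 ] hutch [-0.2209  0.0079] jaw 101.9 down [-0.003 -0.001 -1.   ] F [-0.4  0.   0.2] w 0.0602 q [-0.1   0.18  1.95 -0.    1.01 -1.88]
dp total /.12 (tool axes now): [ 0.791 -0.052 -0.04 ] dist 0.095
rot/90deg to 102.5 : [-0.006 -0.    -0.002] dp in final axes [ 0.791 -0.049 -0.041]
rot/90deg to 282.5 : [ 1.994 -0.003  0.   ] dp in final axes [0.791 0.049 0.041]
```

Emit:
arm_command([
  {"dp":[0.25,0,-0.04],"angular":[0,0,0],"gripper":60},
  {"dp":[0.25,0,0],"angular":[0,0,0],"gripper":60},
  {"dp":[0.2,0,0],"angular":[0,0,0],"gripper":60},
  {"dp":[0.07,0,0],"angular":[0,0,0],"gripper":60},
  {"dp":[0,0,0],"angular":[0,0,0],"gripper":60},
  {"dp":[0,-0.05,0],"angular":[0,0,0],"gripper":60},
  {"dp":[0,-0.05,0],"angular":[0,0,0],"gripper":60},
  {"dp":[0,0,0],"angular":[0,0,0],"gripper":60},
])

```text
clock: 3.1
position: [0.4626, 0.0252, 0.0321]
ee_rot: [-0.448, 0.555, -0.441, -0.545]
contact_force: [0.2, 0.3, -0.8]
width: 0.0596
```

Run:
```python
from h import *
plan([*h2w(-.0735,.003),.022],102.5)
```

```text
t 3.1 pos [0.4626 0.0252 0.0321] hutch [-0.1995  0.0028] jaw 102.1 down [ 0.016 -0.002 -1.   ] F [ 0.2  0.3 -0.8] w 0.0596 q [-0.1   0.31  2.04 -0.    0.78 -1.88]
dp total /.12 (tool axes now): [ 0.101 -1.049  0.009] dist 0.126
rot/90deg to 102.5 : [-0.004 -0.003  0.01 ] dp in final axes [ 8.40e-02 -1.05e+00  1.00e-03]
rot/90deg to 282.5 : [1.996 0.015 0.005] dp in final axes [ 8.40e-02  1.05e+00 -1.00e-03]
```

Emit:
arm_command([
  {"dp":[0.07,0,0],"angular":[0,0,0.01],"gripper":60},
  {"dp":[0,-0.08,0],"angular":[0,0,0],"gripper":60},
  {"dp":[0,-0.1,0],"angular":[0,0,0],"gripper":60},
  {"dp":[0,-0.1,0],"angular":[0,0,0],"gripper":60},
  {"dp":[0,-0.1,0],"angular":[0,0,0],"gripper":60},
  {"dp":[0,-0.1,0],"angular":[0,0,0],"gripper":60},
  {"dp":[0,-0.1,0],"angular":[0,0,0],"gripper":60},
  {"dp":[0,0,0],"angular":[0,0,0],"gripper":60},
])

```text
clock: 4.1
position: [0.5336, 0.0409, 0.0223]
ee_rot: [0.442, -0.55, 0.447, 0.55]
contact_force: [0.3, -0.3, 0.1]
width: 0.0602
```

Run:
```python
from h import *
plan([*h2w(-.0735,.003),.024],102.5)
d=snap('top'); cv2.imwrite('pics/top1.png',cv2.resize(d['image'][110:280,190:450],None,fx=3,fy=3,interpolation=cv2.INTER_CUBIC))
d=snap('side'); cv2.imwrite('pics/side1.png',cv2.resize(d['image'][120:330,170:450],None,fx=2.8,fy=2.8,interpolation=cv2.INTER_CUBIC))
```

```text
t 4.1 pos [0.5336 0.0409 0.0223] hutch [-0.1268  0.0028] jaw 102.1 down [-0.005 -0.005 -1.   ] F [ 0.3 -0.3  0.1] w 0.0602 q [-0.05  0.42  1.87 -0.01  0.85 -1.83]
dp total /.12 (tool axes now): [-0.017 -0.444  0.004] dist 0.053
rot/90deg to 102.5 : [-0.004 -0.003 -0.004] dp in final axes [-0.014 -0.444  0.001]
rot/90deg to 282.5 : [ 1.996 -0.006  0.004] dp in final axes [-0.014  0.444 -0.001]
```

View pics/side1.png

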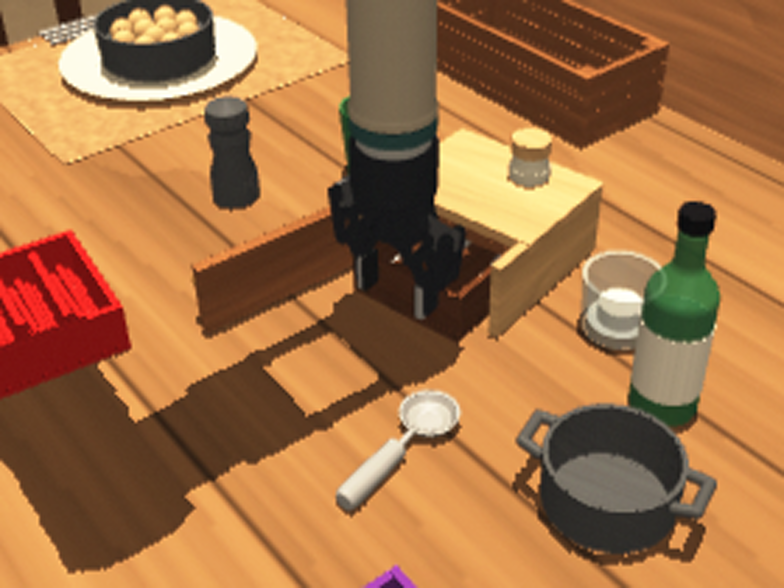

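The side view shows the fingertips square on the tray's front end at about (365,280) and (425,300). The tray is going in straight, and the tableware is undisturbed.

Emit:
arm_command([
  {"dp":[0,-0.09,0],"angular":[0,0,0],"gripper":60},
  {"dp":[0,-0.09,0],"angular":[0,0,0],"gripper":60},
  {"dp":[0,-0.09,0],"angular":[0,0,0],"gripper":60},
  {"dp":[0,-0.07,0],"angular":[0,0,0],"gripper":60},
  {"dp":[0,-0.05,0],"angular":[0,0,0],"gripper":60},
  {"dp":[0,-0.04,0],"angular":[0,0,0],"gripper":60},
  {"dp":[0,-0.03,0],"angular":[0,0,0],"gripper":60},
  {"dp":[0,-0.03,0],"angular":[0,0,0],"gripper":60},
])

```text
clock: 5.2
position: [0.5858, 0.0527, 0.0212]
ee_rot: [0.437, -0.546, 0.451, 0.555]
contact_force: [-13.8, -4.0, 9.7]
width: 0.0598
```

Run:
```python
from h import *
plan([*h2w(-.0735,.003),.024],102.5)
```

```text
t 5.2 pos [0.5858 0.0527 0.0212] hutch [-0.0733  0.0031] jaw 102.2 down [-0.022 -0.008 -1.   ] F [-13.8  -4.    9.7] w 0.0598 q [-0.02  0.49  1.74 -0.01  0.93 -1.8 ]
dp total /.12 (tool axes now): [-0.024  0.002 -0.001] dist 0.003
rot/90deg to 102.5 : [-0.003 -0.002 -0.015] dp in final axes [-0.024  0.002 -0.001]
rot/90deg to 282.5 : [ 1.997 -0.024  0.003] dp in final axes [-0.024 -0.002  0.001]
```

Emit:
arm_command([
  {"dp":[0,-0.04,0],"angular":[0,0,0],"gripper":60},
  {"dp":[0,-0.05,0],"angular":[0,0,0],"gripper":60},
  {"dp":[0,-0.05,0],"angular":[0,0,0],"gripper":60},
  {"dp":[0,-0.05,0],"angular":[0,0,0],"gripper":60},
  {"dp":[0,-0.05,0],"angular":[0,0,0],"gripper":60},
  {"dp":[0,-0.05,0],"angular":[0,0,0],"gripper":60},
  {"dp":[0,-0.05,0],"angular":[0,0,0],"gripper":60},
  {"dp":[0,-0.05,0],"angular":[0,0,0],"gripper":60},
])

```text
clock: 6.2
position: [0.5828, 0.0525, 0.0196]
ee_rot: [0.408, -0.522, 0.477, 0.578]
contact_force: [-15.2, -4.8, 14.4]
width: 0.0597
```

Run:
```python
from h import *
plan([*h2w(-.16,.003),.024],102.5)
```

```text
t 6.2 pos [0.5828 0.0525 0.0196] hutch [-0.0763  0.0035] jaw 102.4 down [-0.123 -0.027 -0.992] F [-15.2  -4.8  14.4] w 0.0597 q [-0.01  0.54  1.66 -0.03  1.06 -1.78]
dp total /.12 (tool axes now): [ 0.051  0.697 -0.006] dist 0.084
rot/90deg to 102.5 : [-0.002 -0.    -0.08 ] dp in final axes [-0.037  0.698 -0.004]
rot/90deg to 282.5 : [ 1.994 -0.126  0.   ] dp in final axes [-0.037 -0.698  0.004]
```

Same position under about 15 N, so the tray is against the back wall. I'll back off and untilt.

Emit:
arm_command([
  {"dp":[-0.02,0.15,0],"angular":[0,0,-0.03],"gripper":60},
  {"dp":[0,0.2,0],"angular":[0,0,-0.05],"gripper":60},
  {"dp":[0,0.25,0],"angular":[0,0,0],"gripper":60},
  {"dp":[0,0.2,0],"angular":[0,0,0],"gripper":60},
  {"dp":[-0.4,0.1,0],"angular":[0,0,0],"gripper":30},
  {"dp":[-0.45,0,0],"angular":[0,0,0],"gripper":0},
  {"dp":[-0.3,0,0],"angular":[0,0,0],"gripper":0},
  {"dp":[0,0,0],"angular":[0,0,0],"gripper":0},
])

```text
clock: 7.2
position: [0.4841, 0.029, 0.1688]
ee_rot: [-0.451, 0.558, -0.437, -0.542]
contact_force: [0.1, 0.3, -1.0]
width: 0.0
```

Run:
```python
from h import *
plan([*h2w(-.16,.003),.15],102.5)
d=snap('top'); cv2.imwrite('pics/top2.png',cv2.resize(d['image'][110:280,190:450],None,fx=3,fy=3,interpolation=cv2.INTER_CUBIC))
d=snap('side'); cv2.imwrite('pics/side2.png',cv2.resize(d['image'][120:330,170:450],None,fx=2.8,fy=2.8,interpolation=cv2.INTER_CUBIC))
P=world(load('side')).reshape(-1,3); 
h=np.array([w2h(p) for p in P]); m=(abs(h[:,1])<.055)&(P[:,2]>.03)&(P[:,2]<.056)&(h[:,0]>-.12)&(h[:,0]<-.045)
print(m.sum(),np.percentile(h[m,0],[1,5,25,50]),[ (round(y,3),np.percentile(h[m&(abs(h[:,1]-y)<.012),0],5).round(4)) for y in (-.04,-.02,0,.02,.04) if (m&(abs(h[:,1]-y)<.012)).sum()>5])
```

```text
t 7.2 pos [0.4841 0.029  0.1688] hutch [-0.1777  0.0019] jaw 102.2 down [ 0.03   0.001 -1.   ] F [ 0.1  0.3 -1. ] w 0.0 q [-0.09  0.17  1.81  0.    1.13 -1.87]
dp total /.12 (tool axes now): [ 0.161 -0.143  0.011] dist 0.026
rot/90deg to 102.5 : [-0.003 -0.003  0.019] dp in final axes [ 0.156 -0.148  0.009]
rot/90deg to 282.5 : [1.996 0.029 0.005] dp in final axes [ 0.156  0.148 -0.009]
255 [-0.06397595 -0.0631412  -0.06193405 -0.06103118] [(-0.04, np.float64(-0.0631)), (-0.02, np.float64(-0.0631)), (0, np.float64(-0.0633)), (0.02, np.float64(-0.0627)), (0.04, np.float64(-0.0626))]
```

View pics/side2.png

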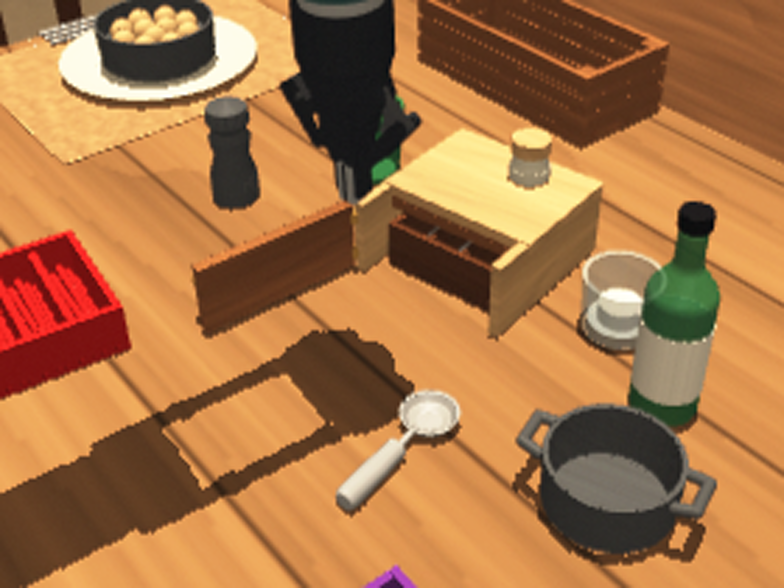

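The tray is home: front face at hutch x of about -63 mm against -62.5 expected, square, and dark front visible at (440,260). Nothing else has moved. Next I'll turn the hand for the door.

Emit:
arm_command([
  {"dp":[0,0,0],"angular":[0.115,0,0],"gripper":0},
  {"dp":[0,0,0],"angular":[0.115,0,0],"gripper":0},
  {"dp":[0,0,0],"angular":[0.115,0,0],"gripper":0},
  {"dp":[0,0,0],"angular":[0.115,0,0],"gripper":0},
  {"dp":[0,0,0],"angular":[0.115,0,0],"gripper":0},
  {"dp":[0,0,0],"angular":[0.115,0,0],"gripper":0},
  {"dp":[0,0,0],"angular":[0.115,0,0],"gripper":0},
  {"dp":[0,0,0],"angular":[0.115,0,0],"gripper":0},
])

```text
clock: 8.3
position: [0.4755, 0.0303, 0.1492]
ee_rot: [0.699, -0.1, 0.7, 0.104]
contact_force: [0.8, 0.1, -0.2]
width: 0.0
```

Run:
```python
from h import *
plan([.443,.178,.17],1)
```

```text
t 8.3 pos [0.4755 0.0303 0.1492] hutch [-0.1858  0.0051] jaw 16.6 down [-0.003  0.006 -1.   ] F [ 0.8  0.1 -0.2] w 0.0 q [-0.09  0.19  1.84  0.01  1.11 -0.38]
dp total /.12 (tool axes now): [-0.166  1.258  0.092] dist 0.153
rot/90deg to 1 : [ 0.174 -0.001 -0.004] dp in final axes [-0.173  1.235 -0.249]
rot/90deg to 181 : [-1.826e+00  5.000e-03 -1.000e-03] dp in final axes [-0.173 -1.235  0.249]
```

Emit:
arm_command([
  {"dp":[-0.1,0,0],"angular":[0.09,0,0],"gripper":0},
  {"dp":[-0.05,0.1,-0.05],"angular":[0.085,0,0],"gripper":0},
  {"dp":[-0.02,0.35,-0.08],"angular":[0,0,0],"gripper":0},
  {"dp":[-0.02,0.35,-0.06],"angular":[0,0,0],"gripper":0},
  {"dp":[-0.02,0.3,-0.06],"angular":[0,0,0],"gripper":0},
  {"dp":[0,0.14,0],"angular":[0,0,0],"gripper":0},
  {"dp":[0,0,0],"angular":[0,0,0],"gripper":0},
  {"dp":[0,0,0],"angular":[0,0,0],"gripper":0},
])

```text
clock: 9.3
position: [0.4391, 0.1802, 0.1617]
ee_rot: [0.699, 0.0, 0.716, 0.002]
contact_force: [-0.3, 0.7, 0.1]
width: 0.0007
```

Run:
```python
from h import *
plan([.443,.178,.035],1)
```

```text
t 9.3 pos [0.4391 0.1802 0.1617] hutch [-0.189   0.1593] jaw 0.1 down [-0.024  0.003 -1.   ] F [-0.3  0.7  0.1] w 0.0007 q [0.24 0.19 1.81 0.01 1.17 0.23]
dp total /.12 (tool axes now): [ 1.055 -0.021  0.058] dist 0.127
rot/90deg to 1 : [-0.01  -0.015 -0.002] dp in final axes [ 1.056 -0.019  0.033]
rot/90deg to 181 : [ 1.99  -0.003  0.024] dp in final axes [ 1.056  0.019 -0.033]
```

Emit:
arm_command([
  {"dp":[0.3,0,0.03],"angular":[0,-0.015,0],"gripper":0},
  {"dp":[0.3,0,0],"angular":[0,0,0],"gripper":0},
  {"dp":[0.25,0,0],"angular":[0,0,0],"gripper":0},
  {"dp":[0.15,0,0],"angular":[0,0,0],"gripper":0},
  {"dp":[0,0,0],"angular":[0,0,0],"gripper":0},
  {"dp":[0,0,0],"angular":[0,0,0],"gripper":0},
  {"dp":[0,0,0],"angular":[0,0,0],"gripper":0},
  {"dp":[0,0,0],"angular":[0,0,0],"gripper":0},
])

```text
clock: 10.3
position: [0.4471, 0.1737, 0.0403]
ee_rot: [0.71, 0.003, 0.705, -0.002]
contact_force: [1.2, -0.2, -0.2]
width: 0.0003
```

Run:
```python
from h import *
plan([.443,.158,.03],1)
d=snap('side'); cv2.imwrite('pics/side3.png',cv2.resize(d['image'][120:330,170:450],None,fx=2.8,fy=2.8,interpolation=cv2.INTER_CUBIC))
```

```text
t 10.3 pos [0.4471 0.1737 0.0403] hutch [-0.1825  0.1512] jaw -0.4 down [ 0.007  0.002 -1.   ] F [ 1.2 -0.2 -0.2] w 0.0003 q [ 0.23  0.33  1.98 -0.    0.82  0.23]
dp total /.12 (tool axes now): [ 0.086 -0.131 -0.034] dist 0.019
rot/90deg to 1 : [-0.016  0.004 -0.001] dp in final axes [ 0.086 -0.13  -0.037]
rot/90deg to 181 : [ 1.984e+00 -1.000e-03 -7.000e-03] dp in final axes [0.086 0.13  0.037]
```

View pics/side3.png

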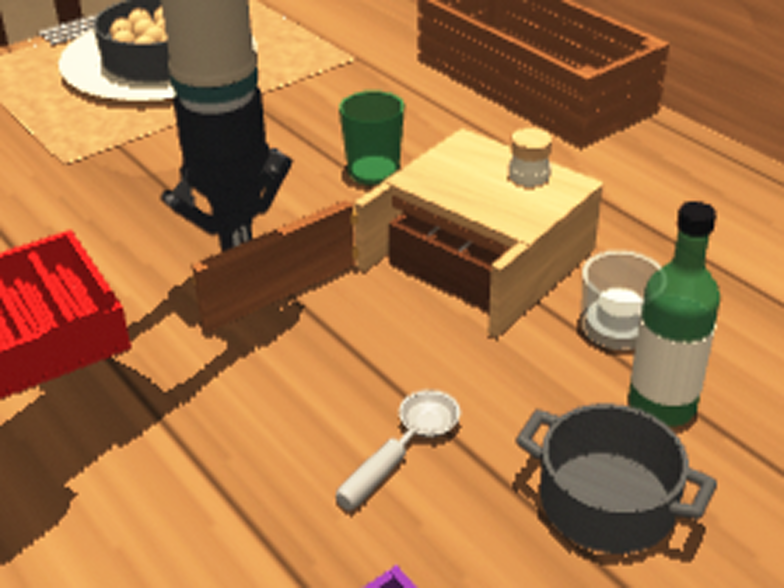

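The closed fingertips are behind the door's outer face, at about (235,240), clear of the knob. Now I'll push along the arc.

Emit:
arm_command([
  {"dp":[0.06,-0.1,-0.03],"angular":[0,0,0],"gripper":0},
  {"dp":[0,-0.13,-0.02],"angular":[-0.09,0,0],"gripper":0},
  {"dp":[0,-0.13,-0.02],"angular":[-0.09,0,0],"gripper":0},
  {"dp":[0,-0.13,-0.02],"angular":[-0.09,0,0],"gripper":0},
  {"dp":[0,-0.13,-0.02],"angular":[-0.09,0,0],"gripper":0},
  {"dp":[0,-0.13,-0.02],"angular":[-0.09,0,0],"gripper":0},
  {"dp":[0,-0.13,-0.02],"angular":[-0.09,0,0],"gripper":0},
  {"dp":[0,0,0],"angular":[0,0,0],"gripper":0},
])

```text
clock: 11.35
position: [0.4574, 0.0661, 0.031]
ee_rot: [0.642, -0.297, 0.64, 0.298]
contact_force: [-0.2, -0.8, -0.8]
width: 0.0004
```

```bash
cat >> h.py <<'E'
def door():
    # top edge points of the door panel, as seen by either camera, fitted by a line
    for n in ('top','side'):
        d=snap(n);P=world(d).reshape(-1,3);h=np.array([w2h(p) for p in P]);
        im=d['image'].reshape(-1,3).astype(int)
        m=(P[:,2]>.062)&(P[:,2]<.081)&(h[:,0]<-.09)&(h[:,0]>-.29)&(abs(h[:,1])<.15)&(im[:,2]>80)&(im[:,2]-im[:,0]>40)
        if m.sum()<15: print(n,'few',m.sum()); continue
        vx,vy,x0,y0=cv2.fitLine(h[m].astype(np.float32),cv2.DIST_HUBER,0,.01,.01).ravel()
        if vy>0: vx,vy=-vx,-vy
        print(n,'door pts',m.sum(),'angle',round(float(np.arctan2(-vx,-vy)),3),'line through',x0.round(4),y0.round(4),'x range',np.percentile(h[m,0],[1,99]).round(4),'y range',np.percentile(h[m,1],[1,99]).round(4))
E
python3 - <<'E'
from h import *
plan([.443,.158,.035],102.5)
door()
E
```

```text
t 11.35 pos [0.4574 0.0661 0.031 ] hutch [-0.1957  0.0439] jaw 49.8 down [ 0.002  0.001 -1.   ] F [-0.2 -0.8 -0.8] w 0.0004 q [-0.01  0.32  2.03  0.    0.79 -0.88]
dp total /.12 (tool axes now): [-0.033  0.586  0.507] dist 0.093
rot/90deg to 102.5 : [-0.586  0.001  0.001] dp in final axes [-0.034 -0.048  0.774]
rot/90deg to 282.5 : [ 1.414  0.002 -0.002] dp in final axes [-0.034  0.048 -0.774]
top few 11
side door pts 229 angle 0.938 line through -0.1502 0.0476 x range [-0.2286 -0.093 ] y range [-0.0104  0.0903]
```

Emit:
arm_command([
  {"dp":[0,-0.13,-0.02],"angular":[-0.09,0,0],"gripper":0},
  {"dp":[0,-0.13,-0.02],"angular":[-0.09,0,0],"gripper":0},
  {"dp":[0,-0.13,-0.02],"angular":[-0.09,0,0],"gripper":0},
  {"dp":[0,-0.13,-0.02],"angular":[-0.09,0,0],"gripper":0},
  {"dp":[0,-0.13,-0.02],"angular":[-0.09,0,0],"gripper":0},
  {"dp":[0,-0.12,-0.02],"angular":[-0.09,0,0],"gripper":0},
  {"dp":[0,-0.03,0],"angular":[-0.04,0,0],"gripper":0},
  {"dp":[0,0,0],"angular":[0,0,0],"gripper":0},
])

```text
clock: 12.45
position: [0.5336, 0.0274, 0.029]
ee_rot: [0.438, -0.551, 0.44, 0.558]
contact_force: [0.0, -1.2, 0.4]
width: -0.0003
```

Run:
```python
from h import *
plan([*h2w(-.111,-.025),.035],102.5)
door()
```

```text
t 12.45 pos [0.5336 0.0274 0.029 ] hutch [-0.1297 -0.0104] jaw 103.2 down [-0.01   0.003 -1.   ] F [ 0.  -1.2  0.4] w -0.0003 q [-0.08  0.41  1.87  0.    0.87 -1.88]
dp total /.12 (tool axes now): [-0.052 -0.154 -0.124] dist 0.025
rot/90deg to 102.5 : [ 0.008  0.003 -0.006] dp in final axes [-0.05  -0.156 -0.122]
rot/90deg to 282.5 : [-1.992  0.009  0.005] dp in final axes [-0.05   0.156  0.122]
top door pts 49 angle 0.118 line through -0.0973 0.0659 x range [-0.1067 -0.0908] y range [0.0262 0.0857]
side door pts 99 angle 0.129 line through -0.1162 -0.0626 x range [-0.1406 -0.1025] y range [-0.0798  0.0016]
```

Nearly shut, at about 0.12 rad. A short straight push will seat it.

Emit:
arm_command([
  {"dp":[0,-0.06,0],"angular":[0,0,0],"gripper":0},
  {"dp":[0,-0.06,0],"angular":[0,0,0],"gripper":0},
  {"dp":[0,-0.04,0],"angular":[0,0,0],"gripper":0},
  {"dp":[0,-0.03,0],"angular":[0,0,0],"gripper":0},
  {"dp":[0,-0.03,0],"angular":[0,0,0],"gripper":0},
  {"dp":[0,-0.03,0],"angular":[0,0,0],"gripper":0},
  {"dp":[0,-0.03,0],"angular":[0,0,0],"gripper":0},
  {"dp":[0,-0.03,0],"angular":[0,0,0],"gripper":0},
])

```text
clock: 13.55
position: [0.5469, 0.0334, 0.0246]
ee_rot: [0.425, -0.537, 0.454, 0.57]
contact_force: [-8.0, -2.2, 3.5]
width: -0.0002
```

Run:
```python
from h import *
plan([*h2w(-.16,-.025),.035],102.5)
door()
```

```text
t 13.55 pos [0.5469 0.0334 0.0246] hutch [-0.1154 -0.0074] jaw 103.1 down [-0.061 -0.003 -0.998] F [-8.  -2.2  3.5] w -0.0002 q [-0.06  0.46  1.8  -0.01  0.95 -1.86]
dp total /.12 (tool axes now): [-0.066  0.378 -0.142] dist 0.049
rot/90deg to 102.5 : [ 0.007  0.007 -0.038] dp in final axes [-0.087  0.372 -0.147]
rot/90deg to 282.5 : [-1.992  0.06   0.01 ] dp in final axes [-0.087 -0.372  0.147]
top door pts 21 angle 0.499 line through -0.1036 0.0629 x range [-0.1267 -0.0903] y range [-0.0322  0.0861]
side door pts 112 angle -0.003 line through -0.0973 -0.0334 x range [-0.1224 -0.0904] y range [-0.0825  0.085 ]
```

The contact force is 8 N, and the side camera puts the door at -0.003 rad, so it is shut. Now I'll withdraw straight back, then up.

Emit:
arm_command([
  {"dp":[0,0.1,0],"angular":[0,0,-0.02],"gripper":0},
  {"dp":[0,0.2,0],"angular":[0,0,-0.02],"gripper":0},
  {"dp":[0,0.25,0],"angular":[0,0,0],"gripper":0},
  {"dp":[-0.2,0.15,0],"angular":[0,0,0],"gripper":0},
  {"dp":[-0.4,0,0],"angular":[0,0,0],"gripper":0},
  {"dp":[-0.4,0.2,0],"angular":[0,0,0],"gripper":0},
  {"dp":[-0.4,0.2,0],"angular":[0,0,0],"gripper":0},
  {"dp":[0,0,0],"angular":[0,0,0],"gripper":0},
])

```text
clock: 14.65
position: [0.4178, 0.0009, 0.1982]
ee_rot: [0.445, -0.552, 0.436, 0.554]
contact_force: [0.7, -0.8, -0.3]
width: -0.0002
```

Run:
```python
from h import *
plan([*h2w(-.16,-.025),.2],102.5)
door()
a=load('top');b=load('side')
A=cv2.resize(a['image'][110:280,190:450],(520,340),interpolation=cv2.INTER_CUBIC); B=cv2.resize(b['image'][140:330,190:450],(780,570),interpolation=cv2.INTER_CUBIC)
cv2.imwrite('pics/top4.png',A); cv2.imwrite('pics/side4.png',B)
```

```text
t 14.65 pos [0.4178 0.0009 0.1982] hutch [-0.2485 -0.0112] jaw 103.0 down [ 0.005  0.012 -1.   ] F [ 0.7 -0.8 -0.3] w -0.0002 q [-0.18  0.06  1.87  0.01  1.21 -1.98]
dp total /.12 (tool axes now): [-0.011 -0.736 -0.121] dist 0.09
rot/90deg to 102.5 : [0.005 0.006 0.005] dp in final axes [-0.015 -0.737 -0.115]
rot/90deg to 282.5 : [-1.995 -0.008  0.01 ] dp in final axes [-0.015  0.737  0.115]
top door pts 243 angle 0.004 line through -0.096 0.0007 x range [-0.1009 -0.09  ] y range [-0.0808  0.0833]
side door pts 228 angle 0.021 line through -0.0969 -0.017 x range [-0.1008 -0.0904] y range [-0.0818  0.0847]
```

View pics/side4.png

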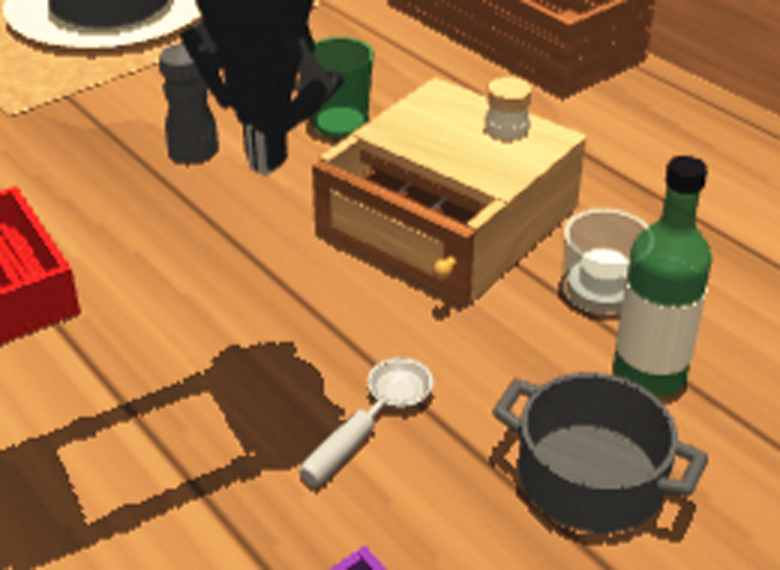

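View pics/top4.png

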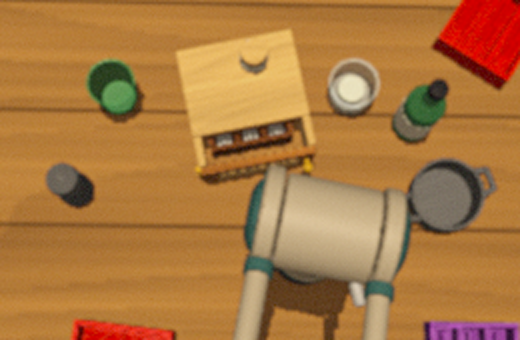

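The door lies flush across the front, with its knob at (445,265) in the side view. The tray is behind it, all the tableware is upright in place, and the hand is clear.

Run:
```python
from h import *
P=world(load('side')).reshape(-1,3); h=np.array([w2h(p) for p in P])
m=(abs(h[:,1])<.055)&(P[:,2]>.044)&(P[:,2]<.056)&(h[:,0]>-.08)&(h[:,0]<-.045)
print('tray front',m.sum(),np.percentile(h[m,0],[2,10]).round(4) if m.sum() else '')
print(abs(get_state()['qd']).max()); print(sign_off())
```

```text
tray front 25 [-0.0594 -0.0581]
0.03549503727530292
the job is handed in; nothing more can be done
None
```

The cutlery tray is pushed home against the back of the hutch, the door is shut, and the job is handed in after about 15 s of the 51 s allowed.

- **Tray:** I pushed it in with the opened fingertips until it held at about 15 N against the back wall. Its front face then measured hutch x ≈ -63 mm, against -62.5 mm expected, and it stood square. A last check past the shut door read about -59 mm, but from only 25 partly hidden points, so I trust the earlier reading.
- **Door:** I swept it shut with the closed fingertips, ending with about 8 N against its stop. With the hand withdrawn, the top camera read 0.004 rad. The side camera read 0.021 rad, up from -0.003 rad while the fingers still held it. It looks flush in the side picture.
- **Surroundings:** The tableware in the last pictures is upright and where it was. The top view partly hid the spoon behind the arm, but the side view shows it in place.
- **Hand:** It finished about 0.2 m above the table, touching nothing.

One thing off plan: the hand tilted about 7° at the end of the tray push. The wrist force stayed around 21 N at the readings I took, well below the limits.

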